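Walk the drill block square into its jig and swing the clamp shut

TASK

Walk the heavy aluminium drill block round with fingertip pushes at its corners until the side with the row of bushes lies flat against the steel fence, and push it along the fence until its end touches the end stop. Then push the swing clamp's knob round until its rubber foot bears on the front of the block, and leave it there. Only push: do not lift or tip the block, and leave the things round about where they are.

Things in the scene. Friction and masses are not known exactly. Their poses are not given: they have to be found in the camera images.
- jig: Drilling jig fixed to the bench: plywood board 280 (x) x 420 (y) x 15 mm thick, carrying a steel fence along its far side, a steel end stop at the left and a swing clamp. Origin under the board's centre on the bench; x points away from the robot to the fence, y left along it. Its place and yaw differ from start to start.
- nest_corner (a point): Inner corner where fence face and stop face meet, on the board's top (15 mm above the bench), at x = y = 105 mm in the jig's frame; axes as the jig's. Fence: bar 36 mm high, 20 mm thick, its face from 55 mm left to 245 mm right of here. End stop: 36 mm high, 28 mm wide, its face runs 70 mm from here toward -x. The seated block's corner fence_side_left lies here.
- drill_block: Heavy loose aluminium block, 96 (its x) x 130 (its y) x 44 mm high, about 1.9 kg, lying on the board; sliding it takes 8 to 15 N. Too wide to grasp. Origin under its centre. Six dark steel bushes in a row along its +x side: that side goes to the fence. Starts turned 0.45 to 1.0 rad counter-clockwise (from above) from seated. Seated: axes parallel to the jig's, origin at x = 57, y = 40 mm there.
- fence_side_left (a point): Bottom corner of the drill block at its x = +48, y = +65 mm (left end of the bush side when seated)
- fence_side_right (a point): Bottom corner of the drill block at its x = +48, y = -65 mm (right end of the bush side when seated)
- clamp_arm (a joint): Angle of the swing clamp's arm on its upright pivot, rad, growing counter-clockwise from above. 0: arm points to the jig's -x (open); 1.571: arm lies along the jig's -y across the front of the seated block, its rubber foot just touching. Starts open, -0.25 to 0.15; range -0.35 to 1.68. Stays where left; about 1.5 N at the knob turns it.
- clamp_pivot (a point): Axis of the clamp's pivot, at x = -5, y = 137 mm in the jig's frame, at the height of the arm's top (42 mm above the bench); its post stands on a 36 mm square foot
- clamp_knob (a point): Axis of the black knob at the end of the clamp's arm, 118 mm from the pivot, at the knob's underside (42 mm above the bench). The knob is 22 mm across and 27 mm high; below it the grey arm, 14 mm wide, spans 30 to 42 mm above the bench.
- clamp_foot (a point): Centre of the face of the clamp's rubber foot (15 mm across), 78 mm out from the pivot along the arm and 14 mm to the side of the arm's centre line that faces the block when closed
- brass_weight: brass weight with a knob, 40 mm across, 56 mm high, standing at the right front corner of the board; bystander; origin under its centre
- eraser: white eraser 20x45x12 mm lying on the board left of the end stop; bystander; origin under its centre
- wax_tin: round green tin, 71 mm across, 24 mm high, left of the board; bystander; origin under its centre
- maple_block: pale wooden offcut 50x70x45 mm on the bench right of the board; bystander; origin under its centre
- pliers: red-handled pliers 58x160x11 mm lying on the bench right of the board; bystander; origin under their centre
- pin_dish: small black dish, 71 mm across, 20 mm high, on the bench left of the board; bystander; origin under its centre

How it is judged:
By the outcome, as a careful person would: the job done as asked, in the order asked, and still so for the second after the job is handed in, with the robot touching nothing.
It also fails if it takes over 72 s, if anything falls off the work surface, if the arm or the gripper's body presses on something with over 40 N, if the wrist force passes 120 N, or if a joint passes its speed limit or range.

ROBOT

A 6-joint arm with a two-finger parallel gripper is mounted at the origin on a cart in front of the work surface, level with it; the furniture and walls round the work are solid. World frame = base frame: x ahead of the robot, y to its left, z up, the work surface at z = 0. Lengths are in m, angles in rad, forces in N, time in s.
With the tool pointing down it reaches from about 0.35 to 0.975 m from the base axis. Payload 7.1 kg.
Tool frame: the origin (TCP) lies midway between the tips of the shut fingers; the grasp point (between the pads) lies 19 mm behind it; z points along the fingers, y is the line along which they close (so a half turn about z gives the same grasp; the last joint's range is limited). The gripper opens to 88 mm and grips with 3 to 60 N. Pads are 20 mm wide; open, the fingers measure 115 mm over their backs; the gripper's body (75 mm by 178 mm) begins 61 mm behind the grasp point.
Start: joints at [-1.254, 0.423, 1.63, -0, 1.089, -0.019], TCP at [0.206, -0.59, 0.223] pointing down, gripper open.
Joint ranges: [-3, 3], [-0.9, 2.11], [0.09, 2.58], [-1.31, 4.45], [0.11, 2.69], [-2.54, 2.54]. Speed limits (rad/s): [2.39, 2.39, 3.01, 3.14, 3.14, 3.14].

INTERFACE

Orientations are given as a unit quaternion [w, x, y, z].
In Python, from station import move_pose, movel, movej, command_gripper, wait, inverse_kinematics, read_camera, camera_info, MotionError, job_done, get_time, get_joint_pos, get_qvel, get_effort, get_tcp_pos, get_ee_rot, get_ft_force, get_ft_torque, get_grip_width, get_finger_force gives the robot as it stands. Calls block until the motion is done:
- move_pose(position, orientation): joint-space move of the TCP to a pose.
- movel(position, frame=None, v=0.15, until_force=None): straight line of the TCP; frame=None keeps the orientation; v is the mean speed in m/s. With until_force (N) it stops when the force on the tool has changed by that much, and returns True; else False.
- movej(angles): joint-space move.
- command_gripper(opening): opening from 0.0 (shut) to 1.0 (fully open); the grip force is fixed at half the most; returns when the fingers have stopped.
- wait(seconds).
- inverse_kinematics(position, orientation): joint angles nearest the present ones, or None.
- read_camera(name): name is "side" or "top"; returns the picture (420x560x3 uint8, red, green, blue); there is no depth.
- camera_info(name): a dict with "intrinsics" (3x3 intrinsics, pixels), "dist" ([k1, k2, p1, p2, k3] as OpenCV has them; the pictures are not rectified), "T" (4x4, takes a point from camera to world coordinates). Camera axes: x right, y up, looking along -z (the intrinsics and any distortion apply to the point x, -y, -z); pixel columns grow to the right and rows downward; lengths in m; the calibration is good to about 2 mm. A picture is of the moment at which its call begins. camera_info takes no time and is no camera call.
A pose or a line that the arm cannot do raises MotionError and nothing moves.
- job_done(): hands the job in; it is judged then, once.
Readings, each from a call of its own:
- get_time(): time.
- get_joint_pos(): joint angles.
- get_qvel(): joint speeds.
- get_effort(): joint torques, N m.
- get_tcp_pos(): TCP position.
- get_ee_rot(): TCP orientation.
- get_ft_force(): force on the tool from outside, world axes, zero at the start.
- get_ft_torque(): the same for the moment, N m.
- get_grip_width(): opening from 0.0 (shut) to 1.0 (fully open).
- get_finger_force(): force on a finger pad.
Only numpy, scipy, OpenCV 4.12 (cv2) and the standard library are available. Lean on these libraries where they do the work, as an engineer would, in place of code of your own. Each camera call takes 0.05 s, during which the arm holds its last target. There are 200 camera calls.

## Working session

There is one attempt and no reset: what is moved stays moved. The work goes in short steps, each a Python script; the robot and the scene stay as the last script left them, time stands still between calls to the robot, and variables do not carry over. Pictures are saved under pics/ and viewed, at most 10 in all, crops included, and the job is handed in when it is done.

```bash
ls; mkdir -p pics; python3 - <<'E'
from station import *
import cv2
for n in("top","side"):
    cv2.imwrite(f"pics/{n}0.png",cv2.resize(read_camera(n)[:,:,::-1],(800,600),interpolation=cv2.INTER_CUBIC))
    c=camera_info(n);print(n,c["intrinsics"],c["dist"],c["T"])
print(get_time(),get_ee_rot(),get_tcp_pos())
E
```

```text
pics
top [[465.2806495    0.         278.01893511]
 [  0.         465.2806495  209.74313948]
 [  0.           0.           1.        ]] [-0.11143305  0.          0.          0.          0.        ] [[ 0.10023053  0.95815925 -0.26811321  0.1975612 ]
 [-0.99493753  0.09849481 -0.019952   -0.10081299]
 [ 0.00729056  0.2687557   0.96318078  1.33551089]
 [ 0.          0.          0.          1.        ]]
side [[446.538728     0.         279.60073735]
 [  0.         446.538728   213.76233737]
 [  0.           0.           1.        ]] [0.03031312 0.         0.         0.         0.        ] [[ 0.97849133  0.11990255 -0.16786332  0.34558733]
 [-0.20496828  0.47320307 -0.85677702 -1.17363588]
 [-0.02329632  0.87275554  0.48760132  0.67872907]
 [ 0.          0.          0.          1.        ]]
0.1 [-6.45494515e-04  9.85936552e-01  1.67118777e-01 -1.12518796e-04] [ 0.20581734 -0.58963939  0.22200974]
```

View pics/top0.png

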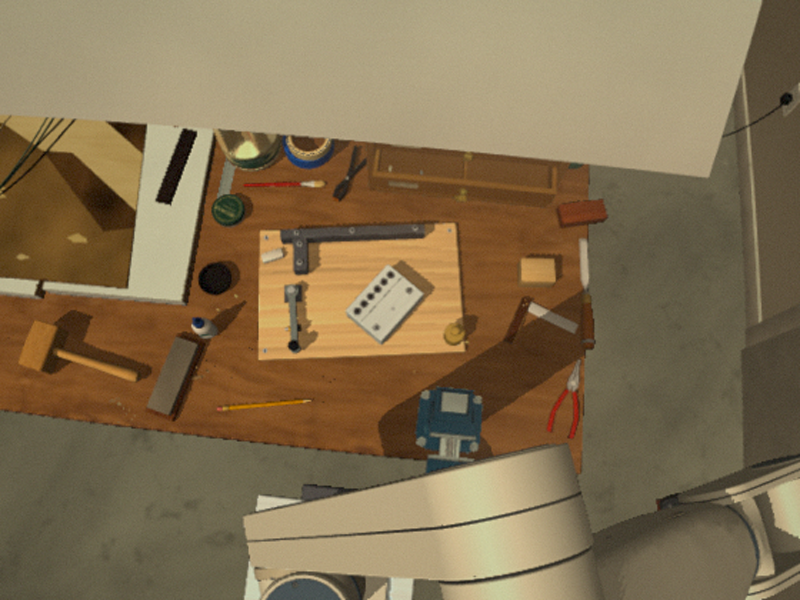

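View pics/side0.png

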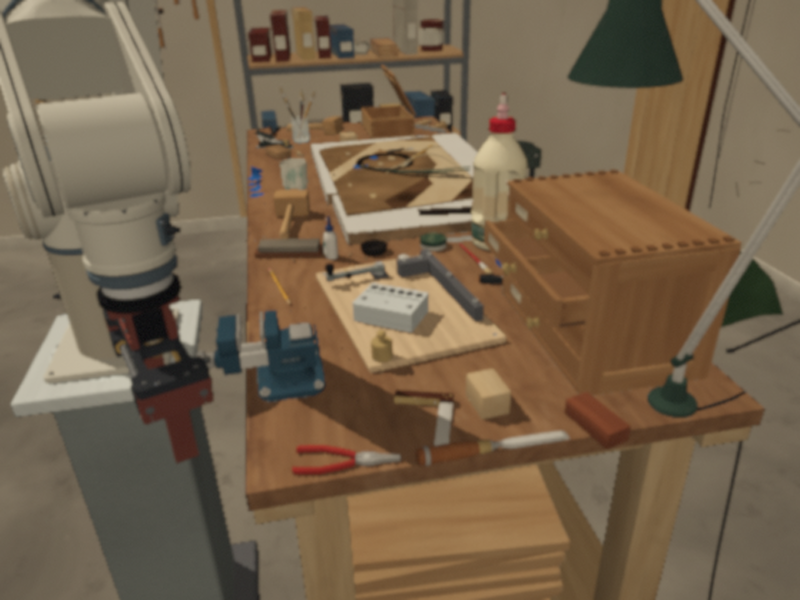

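Top view: jig board with corners (800-px picture) near (260,232),(457,223),(465,350),(259,358), the block at (386,303) turned ccw, the clamp open with its knob at (293,345). The side view shows the same, with a vise in front of the board. I enlarge both.

```bash
python3 - <<'E'
import cv2
from station import read_camera
for n,(x,y,w,h) in dict(top=(175,150,160,110),side=(215,165,150,100)).items():
    im=read_camera(n)[y:y+h,x:x+w,::-1]
    cv2.imwrite(f"pics/{n}1.png",cv2.resize(im,None,fx=5,fy=5,interpolation=cv2.INTER_CUBIC))
E
```

```text
(no output)
```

View pics/top1.png

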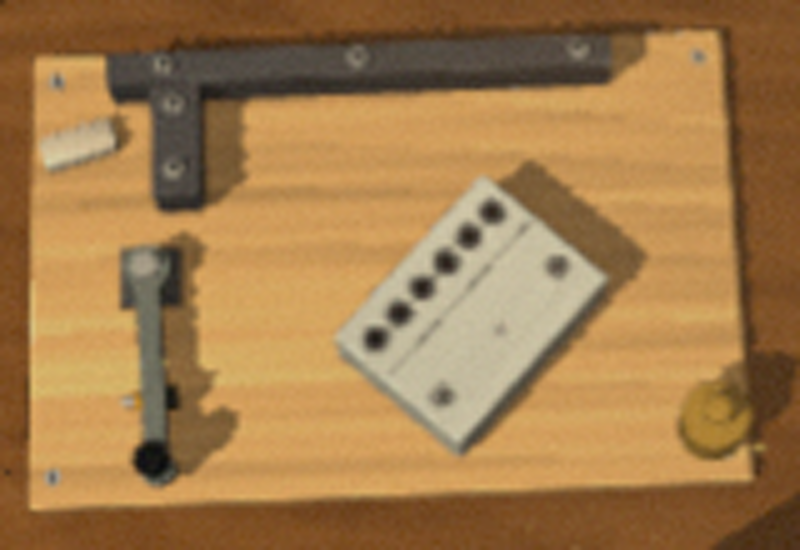

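View pics/side1.png

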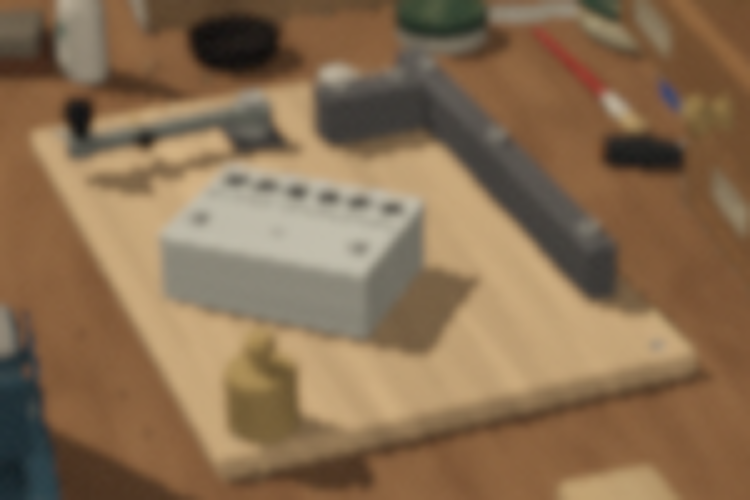

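Top crop: board corners (37,57),(721,30),(752,480),(30,509); block top corners (338,338) bush-left, (484,178) bush-right, (606,275), (460,441); knob (151,456); pivot (147,262). Side crop: block (222,165),(424,203),(365,275),(163,237); board (33,133),(225,468),(697,352).

```bash
cat > h.py <<'E'
import numpy as np, cv2
from scipy.optimize import least_squares
from station import *
CI={n:camera_info(n) for n in("top","side")}
OFF=dict(top=(175,150),side=(215,165))
def px(n,p): return np.array(OFF[n])+(np.array(p,float)+.5)/5-.5
def proj(n,P):
    c=CI[n];T=np.linalg.inv(c["T"]);q=np.atleast_2d(P)@T[:3,:3].T+T[:3,3]
    q=q*[1,-1,-1]
    return cv2.projectPoints(q,np.zeros(3),np.zeros(3),np.array(c["intrinsics"]),np.array(c["dist"]))[0][:,0]
def und(n,p):
    c=CI[n];u=cv2.undistortPoints(np.array(p,float).reshape(1,1,2),np.array(c["intrinsics"]),np.array(c["dist"]))[0,0]
    T=c["T"];return np.array(T)[:3,3],np.array(T)[:3,:3]@[u[0],-u[1],-1]
def plane(n,p,z):
    o,d=und(n,p);return o+d*(z-o[2])/d[2]
def tri(a,b):
    (o1,d1),(o2,d2)=und("top",a),und("side",b)
    s=np.linalg.lstsq(np.c_[d1,-d2],o2-o1,rcond=None)[0]
    return (o1+s[0]*d1+o2+s[1]*d2)/2,np.linalg.norm(o1+s[0]*d1-o2-s[1]*d2)
def R(a): return np.array([[np.cos(a),-np.sin(a)],[np.sin(a),np.cos(a)]])
def tf(p,L): L=np.atleast_2d(L);return np.c_[L[:,:2]@R(p[2]).T+p[:2],L[:,2]]
def fit(obs,p0):  # obs: list of (cam,pixel,local xyz)
    f=lambda p:np.concatenate([(proj(n,tf(p,L))[0]-q) for n,q,L in obs])
    r=least_squares(f,p0,x_scale=[.1,.1,.3]);return r.x,r.fun.reshape(-1,2)
E
python3 - <<'E'
from h import *
np.set_printoptions(precision=4,suppress=True)
B=[(338,338),(484,178),(606,275),(460,441)];S=[(222,165),(424,203),(365,275),(163,237)]
# which side corner is which: triangulate
for i,a in enumerate(B):
    print(i,*tri(px("top",a),px("side",S[i])))
print("knob",*tri(px("top",(151,456)),px("side",(78,103))))
print("board",*tri(px("top",(30,509)),px("side",(33,133))),*tri(px("top",(752,480)),px("side",(225,468))))
J=[(.14,.21),(.14,-.21),(-.14,-.21),(-.14,.21)]
T=[(37,57),(721,30),(752,480),(30,509)]
oJ=[("top",px("top",t),(*j,.015)) for t,j in zip(T,J)]
oJs=[("side",px("side",t),(*j,.015)) for t,j in zip([(697,352),(225,468),(33,133)],J[1:])]
for o in(oJ,oJs,oJ+oJs):
    p,r=fit(o,[.5,0,0]);print("jig",p,np.abs(r).max())
K=[(.048,.065),(.048,-.065),(-.048,-.065),(-.048,.065)]
oB=[("top",px("top",t),(*j,.059)) for t,j in zip(B,K)]
oS=[("side",px("side",t),(*j,.059)) for t,j in zip(S,K)]
for o in(oB,oS,oB+oS):
    b,r=fit(o,[.5,0,.8]);print("blk",b,np.abs(r).max())
d=R(p[2]).T@(b[:2]-p[:2]);print("blk in jig",d,b[2]-p[2])
print("pivot w",tf(p,[(-.005,.137,.042)]),"knob in jig",R(p[2]).T@(plane("top",px("top",(151,456)),.069)[:2]-p[:2]))
print("nest corner",tf(p,[.105,.105,.051]), plane("top",px("top",(203,93)),.051))
for nm,q,z in [("vise",(450,420),.1),("visetop",(455,390),.1)]:
    print(nm,plane("top",np.array(q)/1.4286,z))
E
```

```text
0 [0.5189 0.0242 0.0621] 0.001993997330412539
1 [ 0.6253 -0.048   0.0585] 0.0017220801679228924
2 [ 0.5734 -0.1234  0.0594] 0.0003668784090429249
3 [ 0.4697 -0.0507  0.0583] 0.0021655757061039694
knob [0.4407 0.119  0.0687] 0.001100846645303946
board [0.4136 0.194  0.0146] 0.0027273168249029134 [ 0.4746 -0.2198  0.0105] 0.0033333175591619235
jig [0.5805 0.0069 0.143 ] 0.5137973633474644
jig [0.5824 0.0067 0.148 ] 0.9183496746371702
jig [0.5815 0.0067 0.1456] 1.0145903797724145
blk [ 0.5468 -0.0494  0.9651] 1.1035224297499724
blk [ 0.5474 -0.0479  0.9807] 1.3488367748574603
blk [ 0.547  -0.0491  0.9706] 1.4830714416614796
blk in jig [-0.0422 -0.0503] 0.8249745391630938
pivot w [[0.5567 0.1416 0.042 ]] knob in jig [-0.1236  0.1315]
nest corner [[0.6701 0.1259 0.051 ]] [0.6626 0.1226 0.051 ]
vise [ 0.322  -0.1953  0.1   ]
visetop [ 0.3784 -0.2001  0.1   ]
```

Triangulated heights (block top ~59 mm, knob top 69 mm, board ~15 mm) agree with the text. In the jig frame the block is at (-42,-50) mm, 0.825 rad, and the clamp is at about +0.05. First I rotate it with a push on the back face near its left corner, swinging about its natural pivot.

```bash
cat >> h.py <<'E'
JIG=np.array([.5812,.0068,.1445])
def w(x,y,z): return tf(JIG,[x/1e3,y/1e3,z/1e3])[0]      # jig mm -> world m
def q(phi): a=(phi+JIG[2])/2;return [0,np.cos(a),np.sin(a),0]  # tool x at phi in jig frame
def snap(name):
    ims=[]
    for n,(x,y,ww,h) in dict(top=(175,150,160,110),side=(215,165,150,100)).items():
        ims.append(cv2.resize(read_camera(n)[y:y+h,x:x+ww,::-1],(ww*5,h*5),interpolation=cv2.INTER_CUBIC))
    cv2.imwrite(f"pics/{name}_t.png",ims[0]);cv2.imwrite(f"pics/{name}_s.png",ims[1])
    print("t",get_time(),"tcp jig",np.r_[R(JIG[2]).T@(get_tcp_pos()[:2]-JIG[:2]),get_tcp_pos()[2]]*1e3,"F",get_ft_force())
E
python3 - <<'E'
from h import *
command_gripper(0)
b=np.array([-42,-50.]);a0=.825
piv=b+R(a0)@[0,-42]
def f(a,gap=0):   # finger centre for block angle a, contact local (-48,45)
    return piv+R(a)@[-48-10-gap,45+42]
p=f(a0,18)
move_pose(w(*p,200),q(a0));movel(w(*p,32),v=.2)
movel(w(*f(a0,4),32),v=.08)
for a in np.arange(a0,.1,-.1):
    movel(w(*f(a),32),q(a),v=.06); print(a,np.linalg.norm(get_ft_force()[:2]))
movel(w(*f(a,25),32),v=.15)
movel(w(*(f(a,60)),150),v=.25)
snap("p1")
E
```

```text
0.825 1.5845761578810806
0.725 3.039358657193374
0.625 4.706350646511394
0.525 5.818833899133491
0.42500000000000004 5.123823832791057
0.32500000000000007 5.784378873422396
0.2250000000000001 5.411581902419945
0.1250000000000001 5.735583707844822
t 8.4833 tcp jig [-139.26686172   -6.69753111  148.74540339] F [-0.00360766  0.2067336  -0.3763171 ]
```

View pics/p1_t.png

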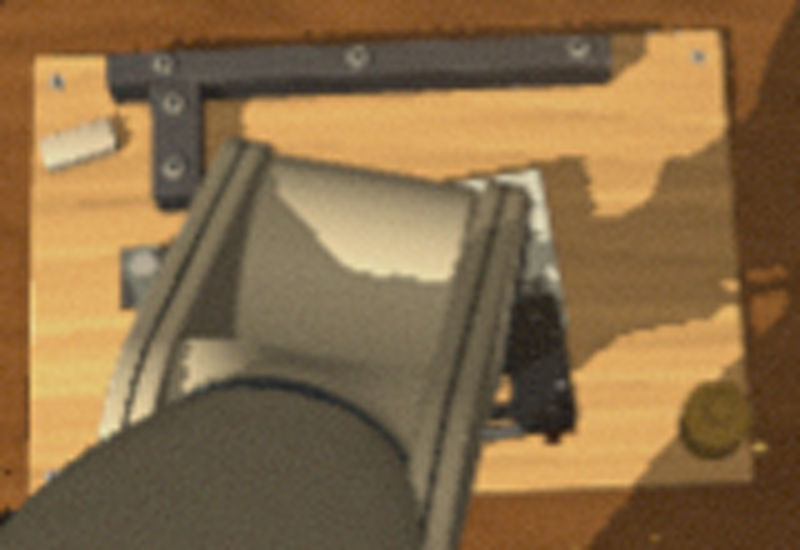

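Top view is mostly blocked by the arm; the visible block right end runs from (543,172) to (574,440), so it is nearly straight. I'll read the side view.

View pics/p1_s.png

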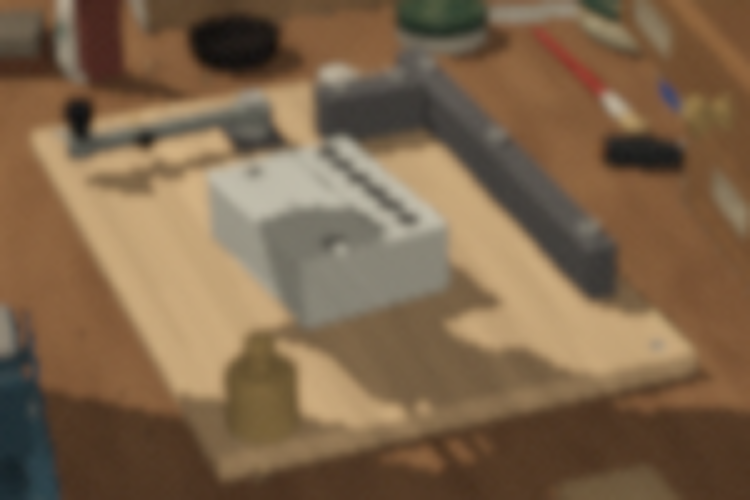

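Side crop: block top corners FL (345,136), FR (447,226), BR (300,265), BL (210,175), almost parallel to the fence.

```bash
python3 - <<'E'
from h import *
K=[(.048,.065,.059),(.048,-.065,.059),(-.048,-.065,.059),(-.048,.065,.059)]
o=[("side",px("side",t),k) for t,k in zip([(345,136),(447,226),(300,265),(210,175)],K)]+[("top",px("top",(543,171)),K[1])]
b,r=fit(o,[.6,0,.2]);c=R(JIG[2]).T@(b[:2]-JIG[:2])*1e3;a=b[2]-JIG[2]
print(c,a,np.abs(r).max())
E
```

```text
[-16.15663013 -34.30421416] 0.10668835270395813 0.7934931499080449
```

```bash
python3 - <<'E'
from h import *
def st(m): print(m,np.round(np.r_[R(JIG[2]).T@(get_tcp_pos()[:2]-JIG[:2]),get_tcp_pos()[2]]*1e3,1),np.round(R(JIG[2]).T@get_ft_force()[:2],1),round(get_time(),1))
y=-24
move_pose(w(-100,y,150),q(0));movel(w(-100,y,32),v=.25);movel(w(-80,y,32),v=.15)
movel(w(-16,y,32),v=.07);st("pre")
print(movel(w(6,y,32),v=.03,until_force=25));st("fence")
movel(w(-40,y,32),v=.2);movel(w(-60,y,130),v=.3)
move_pose(w(53,-135,130),q(np.pi/2));movel(w(53,-135,32),v=.2)
print(movel(w(53,-112,32),v=.1,until_force=15));st("near")
print(movel(w(53,-45,32),v=.07,until_force=45));st("pre")
print(movel(w(53,-28,32),v=.03,until_force=25));st("stop")
movel(w(53,-70,32),v=.2);movel(w(40,-110,150),v=.3)
move_pose(w(-60,40,150),q(0));movel(w(-40,40,32),v=.25)
print(movel(w(8,40,32),v=.04,until_force=25));st("fence2")
movel(w(-40,40,32),v=.2);movel(w(-50,40,150),v=.3)
movej([-1.254,.423,1.63,0,1.089,-.019])
snap("p2")
E
```

```text
pre [-20.6 -23.2  30.9] [-10.2   1.1] 10.8
True
fence [ -8.  -22.8  30.2] [-0.3  0.1] 11.3
True
near [  54.3 -118.3   33.5] [0.5 0. ] 14.5
False
pre [ 53.4 -46.7  32.1] [ 0.8 -7.1] 15.8
True
stop [ 52.7 -35.7  32. ] [-1.2 -3.4] 16.2
True
fence2 [-3.5 40.6 30.5] [ 0.6 -0. ] 20.3
t 23.825 tcp jig [-456.48614972 -536.15722092  222.62456112] F [0.16349394 0.23547481 0.68610939]
```

View pics/p2_t.png

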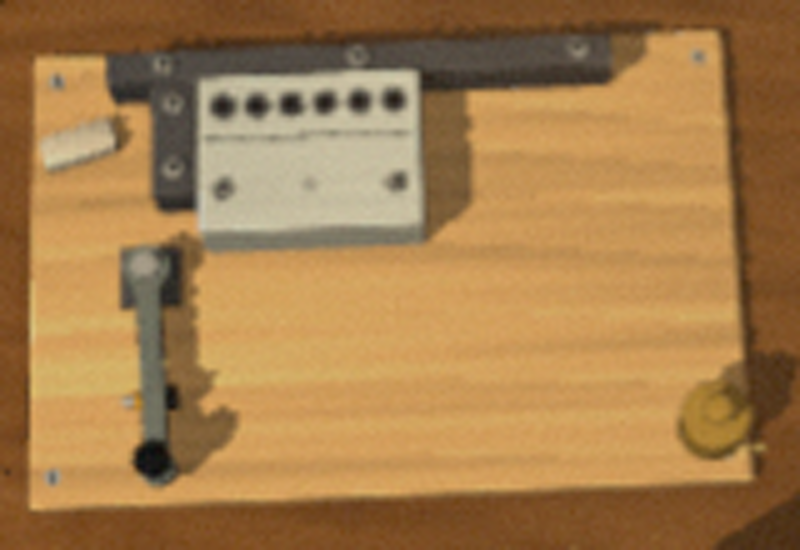

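Block appears seated: its left end meets the stop at (200,150) and the bush side lies on the fence; the clamp is still open and the bystanders unmoved. Next come slow confirming presses to rule out small gaps.

```bash
python3 - <<'E'
from h import *
def st(m): print(m,np.round(np.r_[R(JIG[2]).T@(get_tcp_pos()[:2]-JIG[:2]),get_tcp_pos()[2]]*1e3,1),np.round(R(JIG[2]).T@get_ft_force()[:2],1),round(get_time(),1))
move_pose(w(60,-80,150),q(np.pi/2));movel(w(60,-55,32),v=.25);movel(w(60,-41,32),v=.1)
print(movel(w(60,-27,32),v=.015,until_force=30));st("stop")
movel(w(60,-55,32),v=.2);movel(w(40,-70,120),v=.3)
move_pose(w(-40,5,120),q(0));
for y in(5,72):
    movel(w(-25,y,32),v=.3);movel(w(-9,y,32),v=.1)
    print(movel(w(8,y,32),v=.015,until_force=30));st("fence")
movel(w(-25,y,32),v=.2)
movel(w(-50,60,130),v=.3);st("")
E
```

```text
True
stop [ 59.7 -35.3  31.8] [-0.5 -2.4] 27.9
True
fence [-3.6  5.5 30.5] [-0.2 -0.5] 31.7
True
fence [-3.9 72.2 30.7] [-0.5  0.3] 33.2
 [-48.6  59.9 131.1] [-0.8  0.2] 34.0
```

Presses agree: both fence presses end within 0.3 mm over 67 mm, and the stop push ended at -35.3 where -35 is expected. Now the clamp.

```bash
python3 - <<'E'
from h import *
def f(th,gap=0):
    u=-np.array([np.cos(th),np.sin(th)]);t=np.array([np.sin(th),-np.cos(th)])
    return np.array([-5,137])+118*u-(21+gap)*t
qq=lambda th:q(th+np.pi/2)
t0=.05
move_pose(w(*f(t0,20),150),qq(t0));movel(w(*f(t0,20),51),v=.25);movel(w(*f(t0,4),51),v=.1)
for a in np.arange(.1,1.36,.125): movel(w(*f(a),51),qq(a),v=.09)
print(a,get_ft_force(),get_tcp_pos()[2])
for a in np.arange(a+.04,1.80,.04):
    hit=movel(w(*f(a),51),qq(a),v=.03,until_force=9)
    if hit: break
th=a;print("hit",hit,a,R(JIG[2]).T@(get_tcp_pos()[:2]-JIG[:2])*1e3,get_time())
movel(w(*f(th,25),51),v=.15);movel(w(*f(th,60),170),v=.3)
movej([-1.254,.423,1.63,0,1.089,-.019])
snap("p3")
E
```

```text
1.35 [ 0.06013651  0.02665173 -0.58847275] 0.050907244706837454
hit True 1.5900000000000003 [-27.31236971  19.0485104 ] 41.2833
t 44.625 tcp jig [-456.45778907 -536.15978837  222.66632133] F [-0.0254909   0.29202738 -0.34050787]
```

View pics/p3_t.png

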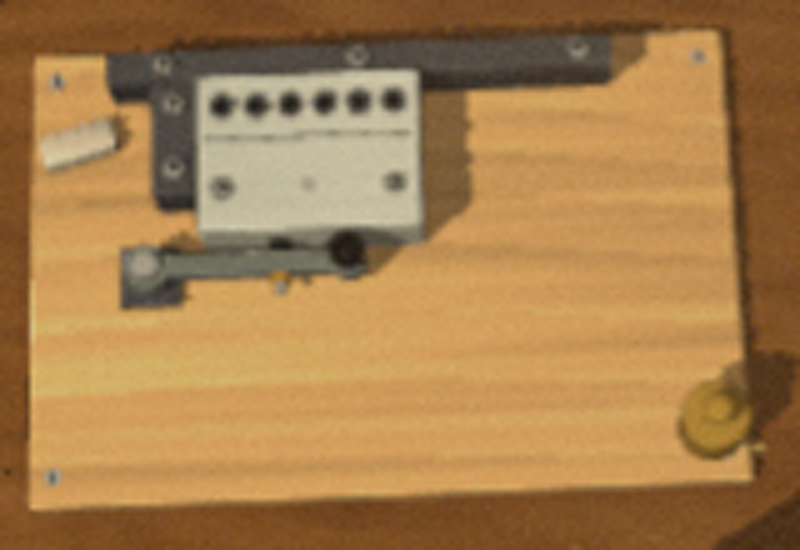

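View pics/p3_s.png

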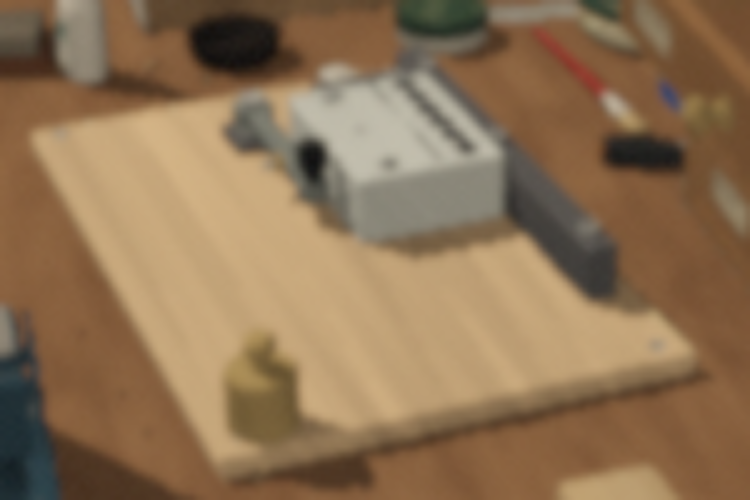

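The arm lies across the block front with its foot at (283,243) against it. The push stopped on the foot's resistance, and the knob position fits the measured block front. The block is still seated and the bystanders are in place, so I hand it in.

```bash
python3 -c "
from station import *
print(job_done(),get_time())"
```

```text
the job is handed in; nothing more can be done
the job is handed in; nothing more can be done
```

The drill block is pushed flat against the fence and up to the end stop, and the swing clamp is closed with its rubber foot on the block's front; I handed the job in at about 45 s with the arm clear, and no verdict came back.

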